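Pulse dried bun offcuts in a crumb mill with a bayonet lid

ROBOT

A 6-joint arm with a two-finger parallel gripper is mounted at the origin on the work surface. World frame = base frame: x ahead of the robot, y to its left, z up, the work surface at z = 0. Lengths are in m, angles in degrees, forces in N, time in s.
With the tool pointing down it reaches from about 0.375 to 0.9 m from the base axis. Payload 3.1 kg.
Tool frame: the origin (TCP) lies midway between the tips of the shut fingers; the grasp point (between the pads) lies 19 mm behind it; x points along the fingers, y is the direction in which the jaws open and shut, and the axes are right-handed (so a half turn about x gives the same grasp; the last joint's range is limited). The gripper opens to 87 mm and grips with 3 to 60 N. Pads are 19 mm wide; open, the fingers measure 117 mm over their backs; the gripper's body (75 mm by 190 mm) begins 51 mm behind the grasp point.
Start: joints at [66.893, 30.224, 82.088, -0, 67.689, -10.227], TCP at [0.139, 0.609, 0.223] pointing down, gripper open.
Joint ranges: [-176.69, 176.69], [-43.24, 126.21], [12.49, 139.97], [-82, 262], [0, 151.66], [-163.58, 163.58]. Speed limits (degrees/s): [159.86, 159.86, 180, 180, 180, 180].

INTERFACE

Orientations are given as a 3x3 rotation matrix whose columns are the frame's x, y, z axes.
In Python, from rig import bot gives the robot as it stands.
- The arm moves only by the tool play_rows, never from a script. Its argument "motion" is a list of rows, each a list of 3 entries, a list of its own where there are three numbers: the shift along the tool's x, y, z in mm, then the turn, a rotation vector about the tool's x, y, z in degrees, then the opening, from 0 (shut) to 1 (fully open). A call has 1 to 8 rows; each row is the pose to reach, as a shift and turn from the pose commanded when the call began, along the tool's axes at that moment; what a row does not reach only later rows make up. A row lasts 1/10 s, in which the tool goes at most 50 mm and 8.59 degrees, less where a joint would pass 70% of its speed; a pose out of reach is approached as far as the arm can. A call with a gripper value outside its range is refused whole. The fingers move at their own pace and stop on an object; the grip force is fixed at half the most. Time passes only in rows, so rows that repeat a pose let the fingers close. It gives the time, the measured TCP pose, the force and the opening at its end, in the units of the state.
- bot.read_state(): the state, without advancing time (a new reading comes with each control period).
- bot.capture(name): name is "side" or "top"; returns a dict with "img" (384x512x3 uint8, blue, green, red), "mtx" (3x3 intrinsics, pixels), "rvec" (rotation vector, rad) and "tvec" (3), from world to camera coordinates, as OpenCV has them. Camera axes: x right, y down, z forward; pixel columns grow to the right and rows downward; lengths in m; the calibration is good to about 2 mm. A picture is of the moment at which its call begins. There is no depth.
- bot.hand_in(): hands the job in, once; it reports no verdict.
The state is a dict: "time_s": time; "joint_positions": joint angles; "qvel": joint speeds; "tau": joint torques, N m; "position": TCP position; "tcp_rot": TCP orientation; "force": force on the tool from outside, world axes, zero at the start; "moment": the same for the moment, N m; "opening": opening from 0.0 (shut) to 1.0 (fully open).
Only numpy, scipy, OpenCV 4.12 (cv2) and the standard library are available. Lean on these libraries where they do the work, as an engineer would, in place of code of your own. Each camera call takes 0.05 s, during which the arm holds its last target.

TASK

Put both dried bun offcuts from the tray into the bowl of the crumb mill, then set the bayonet lid into the mill's mouth and twist it clockwise half-way to its lock, to the long middle rib (an eighth of a turn), never on to the lock click. The lid is sprung and turns back by itself, so finish while gripping it and holding it at that half-way pulse position; leave everything else where it stands.

Things in the scene. Friction and masses are not known exactly. Their poses are not given: they have to be found in the camera images.
- mill: Crumb mill, fixed, upright: steel drum, foot 150 mm diameter, body 128 mm, 137 mm high, open bowl inside. Origin: centre of its underside, z up. Black ribs round the rim: short at its +x and -x (insert), long 45 degrees clockwise from these (half-way), short 90 degrees clockwise (lock). With the lid fully in, the lid's origin is on the mill's axis, 108 mm above this origin.
- mill_mouth (a point): Centre of the mill's mouth, level with its rim top (137 mm above the table); axes as the mill. Two overhanging lips (inner edge at radius 47 mm, 131 to 137 mm above the table) leave two 27 mm wide gaps, on the mill's +x and -x sides; the lid's lugs go down through these on to a ledge 120 mm above the table.
- bowl_floor (a point): Centre of the bowl's inner floor (22 mm above the table); axes as the mill. The bowl is 88 mm across inside.
- ring (a joint): Turn (rad, clockwise from above) of the brass sprung ring below the lips. At 0 its two 21 mm pockets lie under the gaps; the lid's lugs drop into them and the lid carries the ring round after up to 0.05 rad of play. A spring turns it back to near 0 (0.16 Nm half-way). Half-way is 0.785. A sprung ball resists from about 1.07; past 1.25 counts as the lock click; end 1.57.
- lid: Steel bayonet lid, 0.28 kg, standing on its plug on the table. Origin: centre of the plug's underside, z up. Plug 81 mm diameter, chamfered; two lugs at +x and -x (to radius 56 mm, 16 mm wide, 12 to 20 mm above the origin); flange 116 mm diameter, 31 to 37 mm above the origin, a pointer tab (to radius 70 mm) above each lug; black bar handle on top. Half a turn makes no difference.
- lid_handle (a point): Point in the lid's black bar handle, on the lid's axis, 60 mm above the lid's origin, 23 mm above the flange, 13 mm below the handle's top; axes as the lid. The bar runs along x: 60 mm long, 20 mm thick (across y), 37 to 73 mm above the lid's origin.
- tray: Perforated dark steel tray, fixed, 320 mm (its x) by 140 mm (its y), rim 12 mm high, floor 3 mm thick; origin: centre of its underside. The two offcuts and the whole bun stand on it in a row along its x, in any order.
- offcut_a_mid (a point): Middle of a dried bun offcut, 40 g: a round-topped slab with two flat cut faces, 36 mm long (its x), 36 mm high, 26 mm thick (between the flat faces, its y). This point is 18 mm above its underside, z up; it stands on the tray's floor.
- offcut_b_mid (a point): Middle of the other offcut, the same in all.
- bun: Whole round bun, 64 mm diameter, 42 mm high, on the tray; origin at its underside. It is a bystander: leave it where it stands.
- canister: Open steel cup, 76 mm diameter, 85 mm high, on the same side of the table as the lid; origin at its underside. It is a bystander: leave it where it stands.
- scraper: Dough scraper lying flat, 100 x 115 x 14 mm; origin at its underside. It is a bystander: leave it where it stands.
- jar: Glass jar with steel cap, 64 mm diameter, 100 mm high; origin at its underside. It is a bystander: leave it where it stands.
- bowl: Loose steel mixing bowl on the table, 120 mm diameter, 55 mm high (not the mill's bowl); origin at its underside. It is a bystander: leave it where it stands.
- brush: Hand brush lying flat at the left; It is a bystander: leave it where it stands.
- timer: White box timer, 50 x 70 x 60 mm; origin at its underside. It is a bystander: leave it where it stands.
There are look-alikes about, which are no part of the job. What is shaped like the lid but yellow is not meant. Leave any purple or red look-alike of the part that bears offcut_b_mid alone.

How it is judged (in metres and radians):
On the way, in this order (a step that is already met when the one before it is completed fails the run):
1. both offcuts lie in the mill's bowl (horizontal distance between each of offcut_a_mid, offcut_b_mid and bowl_floor below 0.046 m and z of each of offcut_a_mid, offcut_b_mid in the frame of bowl_floor below 0.085 m), for 0.2 s.
2. the lid is seated in the mill's mouth, not yet turned half-way (horizontal distance between lid and mill below 0.006 m and z of lid in the frame of mill between 0.104 and 0.1135 m and angle between lid's own z axis and vertical below 0.08 rad and value of joint ring below 0.5 rad), for 0.1 s.
At the end, for the whole second after the job is handed in: Both offcuts are in the mill's bowl; the lid is seated level in the mouth (within 6 mm of the axis, lugs under the lips) and is held, gripped by the fingers, half-way to its lock: ring at 0.785 rad within 0.2 rad and still (all of step 1 and horizontal distance between lid and mill below 0.006 m and z of lid in the frame of mill between 0.104 and 0.1135 m and angle between lid's own z axis and vertical below 0.08 rad and value of joint ring between 0.585 and 0.985 rad and velocity of joint ring between -0.15 and 0.15 rad/s and contact force between the fingers and lid above 2 N); the arm keeps its last pose, push and grip.
It fails at once if the lid was turned on to the lock click (ring beyond 1.25 rad) (value of joint ring above 1.25 rad).
It fails at once if a bystander was moved more than 40 mm (distance of any of bun, canister, scraper, jar, bowl, brush, timer from where it was at the start of the episode above 0.04 m).
It fails at once if the cup or jar was tipped over (angle between any of canister, jar's own z axis and vertical above 0.5 rad).
It also fails if it takes over 70 s, if anything falls off the work surface, if the arm or the gripper's body presses on something with over 40 N, if the wrist force passes 120 N, or if a joint passes its speed limit or range.

## Working session

There is one attempt and no reset: what is moved stays moved. The work goes in short steps, Python scripts to look and compute and a tool call to move; the robot and the scene stay as the last step left them, time stands still between calls to the robot, and variables do not carry over. Pictures are saved under pics/ and viewed, and the job is handed in when it is done.

Besides the shell and the picture viewer there is one more tool, called after "Emit:" in YAML: its name, and indented under it one key for each argument. play_rows: Moves the arm, as the interface text tells. Its arguments: {"type":"object","properties":{"motion":{"type":"array"}},"required":["motion"]}

```bash
mkdir -p pics; ls
python3 - <<'E'
from rig import bot
import cv2
s=bot.read_state()
print({k:s[k] for k in('time_s','position','tcp_rot','force','opening')})
for n in('side','top'):
    c=bot.capture(n); cv2.imwrite(f'pics/{n}0.png',c['img']); print(n,c['mtx'],c['rvec'],c['tvec'])
E
```

```text
pics
{'time_s': 0.0, 'position': array([0.13898361, 0.60859427, 0.22154116]), 'tcp_rot': array([[-8.56335424e-04,  2.22898758e-01,  9.74841223e-01],
       [-2.02859112e-03,  9.74839188e-01, -2.22900075e-01],
       [-9.99997576e-01, -2.16843148e-03, -3.82618888e-04]]), 'force': array([-0.02524018, -0.44656111, -0.11326392]), 'opening': 0.9994101708801761}
side [[432.63764039   0.         257.94136157]
 [  0.         432.63764039 200.21705479]
 [  0.           0.           1.        ]] [ 2.07449986 -0.29553941  0.18783426] [-0.45224649  0.1962134   1.03220702]
top [[466.97184335   0.         256.47544516]
 [  0.         466.97184335 198.74202703]
 [  0.           0.           1.        ]] [ 2.17613888 -2.13286946  0.16123286] [0.04569475 0.54160687 1.67180467]
```

View pics/side0.png

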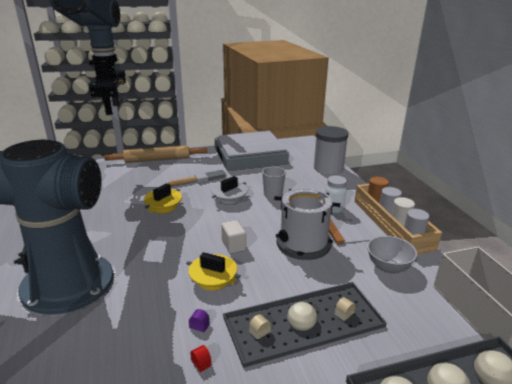

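View pics/top0.png

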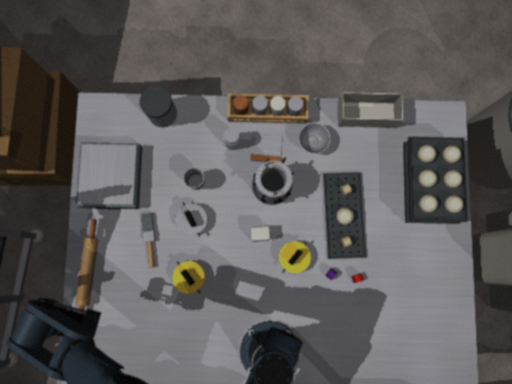

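The side view shows the steel lid at about (231,190), the mill at (305,220) and the tray at (303,320). In the top view the lid is at (190,217), the mill at (273,182), the offcuts at (346,188) and (347,241), and the bun at (345,215) between them. Next I'll zoom in.

```bash
cat > h.py <<'E'
import numpy as np, cv2
from rig import bot
def cap(n):
    c=bot.capture(n); R=cv2.Rodrigues(np.array(c['rvec']))[0]; c['R']=R; c['t']=np.array(c['tvec']).ravel(); c['C']=-R.T@c['t']; return c
def ray(c,uv):
    d=np.linalg.inv(c['mtx'])@np.array([uv[0],uv[1],1.]); return c['R'].T@d
def onz(c,uv,z):
    d=ray(c,uv); return c['C']+d*(z-c['C'][2])/d[2]
def proj(c,P):
    p=c['R']@np.asarray(P,float)+c['t']; p=c['mtx']@p; return p[:2]/p[2]
def tri(c1,u1,c2,u2):
    A=[];b=[]
    for c,u in((c1,u1),(c2,u2)):
        d=ray(c,u); d/=np.linalg.norm(d); M=np.eye(3)-np.outer(d,d); A.append(M); b.append(M@c['C'])
    return np.linalg.lstsq(np.vstack(A),np.hstack(b),rcond=None)[0]
def crop(c,x0,y0,w,h,k,name):
    cv2.imwrite('pics/'+name,cv2.resize(c['img'][y0:y0+h,x0:x0+w],None,fx=k,fy=k,interpolation=cv2.INTER_CUBIC))
def tcp():
    s=bot.read_state(); return np.array(s['position']),np.array(s['tcp_rot']),s
E
python3 - <<'E'
from h import *
t=cap('top'); s=cap('side')
print(t['C'],s['C'])
crop(t,165,150,140,105,5.5,'tmill.png')
crop(t,315,160,60,105,5.5,'ttray.png')
crop(s,210,165,140,100,5.5,'smill.png')
crop(s,220,280,170,80,4.5,'stray.png')
E
```

```text
[0.30436656 0.07270308 1.72986477] [ 0.19732104 -0.89245642  0.68779638]
```

View pics/tmill.png

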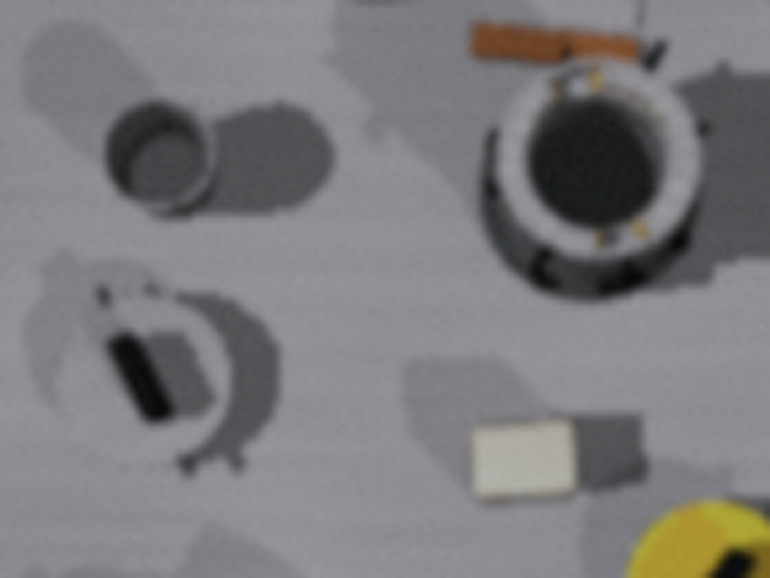

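View pics/ttray.png

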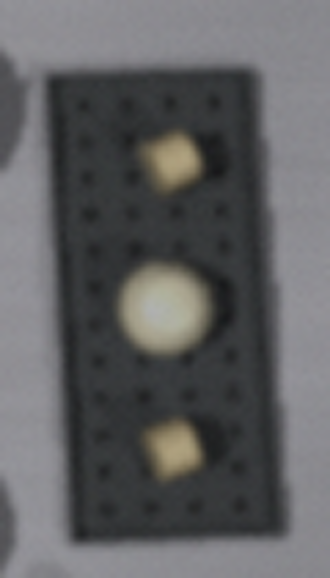

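View pics/smill.png

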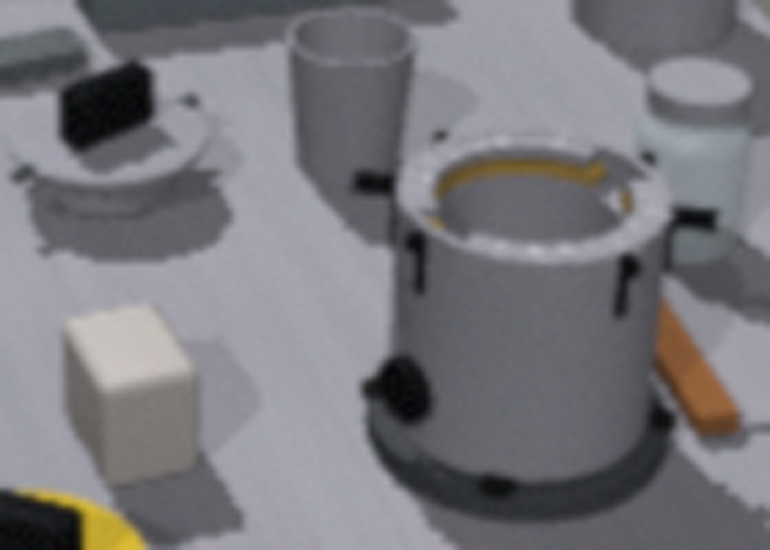

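View pics/stray.png

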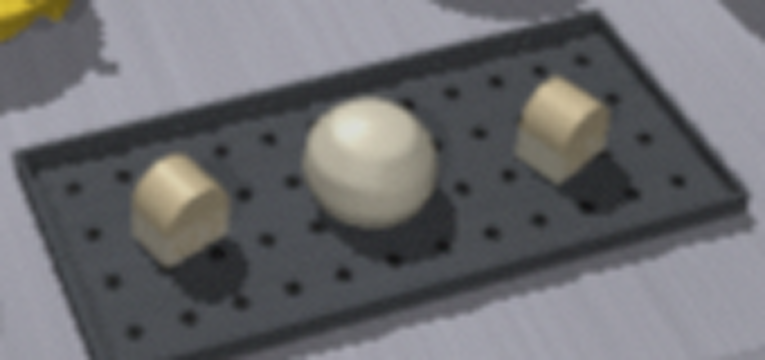

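Run:
```python
from h import *
t=cap('top'); s=cap('side')
f=lambda p,x0,y0,k:((p[0]+.5)/k-.5+x0,(p[1]+.5)/k-.5+y0)
T=lambda p:f(p,165,150,5.5); S=lambda p:f(p,210,165,5.5)
# lid tabs side
a=onz(s,S((22,172)),.037); b=onz(s,S((188,100)),.037)
print('tabs side',a,b,(a+b)/2,np.linalg.norm(a-b),np.degrees(np.arctan2(*(b-a)[1::-1])))
print('tab top',onz(t,T((103,293)),.037))
# handle masks
for c,n,roi in((t,'top',(178,200,28,35)),(s,'side',(215,172,30,28))):
    x,y,w,h=roi; g=cv2.resize(cv2.cvtColor(c['img'],cv2.COLOR_BGR2GRAY)[y:y+h,x:x+w],None,fx=4,fy=4,interpolation=cv2.INTER_CUBIC)
    m=(g<45).astype(np.uint8); k,l,st,ce=cv2.connectedComponentsWithStats(m); i=1+np.argmax(st[1:,4])
    pts=np.argwhere(l==i)[:,::-1].astype(np.float32); pts=(pts+.5)/4-.5+[x,y]
    r=cv2.minAreaRect(pts.astype(np.float32)); bx=cv2.boxPoints(r)
    print(n,r,np.round([onz(c,p,.073)[:2] for p in bx],4).tolist(), onz(c,pts.mean(0),.073))
# mill gap
g1=onz(t,T((577,84)),.131); g2=onz(t,T((623,233)),.131)
print('gaps',g1,g2,(g1+g2)/2,np.linalg.norm(g1-g2),np.degrees(np.arctan2(*(g2-g1)[1::-1])))
# rim outer
P=[(600,58),(545,73),(650,73),(497,150),(703,150),(510,205),(690,205),(600,260),(560,250),(640,250)]
Q=np.array([onz(t,T(p),.137)[:2] for p in P]); A=np.c_[2*Q,np.ones(len(Q))]; x=np.linalg.lstsq(A,(Q**2).sum(1),rcond=None)[0]
print('rim',x[:2],np.sqrt(x[2]+x[0]**2+x[1]**2))
P=[(398,195),(665,195),(535,258),(450,240),(620,240),(535,135),(440,145),(620,150)]
Q=np.array([onz(s,S(p),.137)[:2] for p in P]); A=np.c_[2*Q,np.ones(len(Q))]; x=np.linalg.lstsq(A,(Q**2).sum(1),rcond=None)[0]
print('rim side',x[:2],np.sqrt(x[2]+x[0]**2+x[1]**2))
crop(t,245,155,55,55,12,'tm2.png'); crop(t,170,195,45,45,14,'tl2.png')
crop(s,275,180,65,45,12,'sm2.png'); crop(s,205,170,50,40,14,'sl2.png')
```

```text
tabs side [0.4062444  0.25891461 0.037     ] [0.51840281 0.31879758 0.037     ] [0.46232361 0.2888561  0.037     ] 0.12714354054269006 28.098393156761812
tab top [0.51984634 0.32317616 0.037     ]
top ((190.30001831054688, 218.22503662109375), (16.43509864807129, 5.142956256866455), 63.43495178222656) [[0.4825, 0.3129], [0.491, 0.2969], [0.4391, 0.2688], [0.4306, 0.2848]] [0.46053253 0.29082917 0.073     ]
side ((228.87684631347656, 183.62918090820312), (11.157689094543457, 18.15985107421875), 66.25050354003906) [[0.426, 0.2763], [0.4876, 0.312], [0.484, 0.2406], [0.4251, 0.2087]] [0.45461549 0.25692018 0.073     ]
gaps [0.64793628 0.01425603 0.131     ] [ 0.55280135 -0.01621303  0.131     ] [ 0.60036881 -0.0009785   0.131     ] 0.09989504218084307 -162.24118896464407
rim [ 5.99440394e-01 -5.60674454e-04] 0.06435260769576194
rim side [5.99969146e-01 3.27805222e-04] 0.06046148992457511
```

View pics/tm2.png

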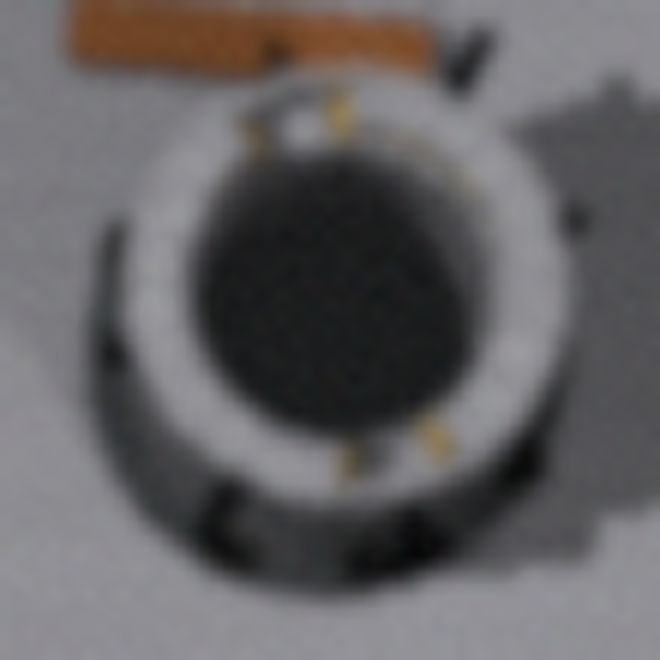

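View pics/tl2.png

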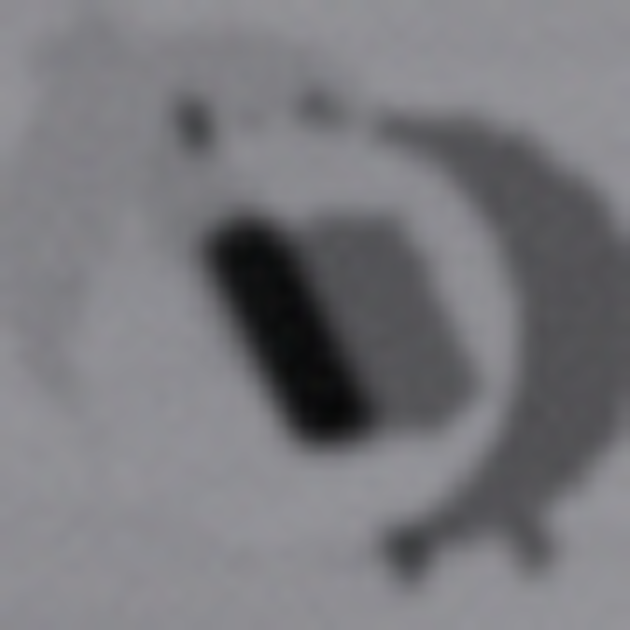

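View pics/sm2.png

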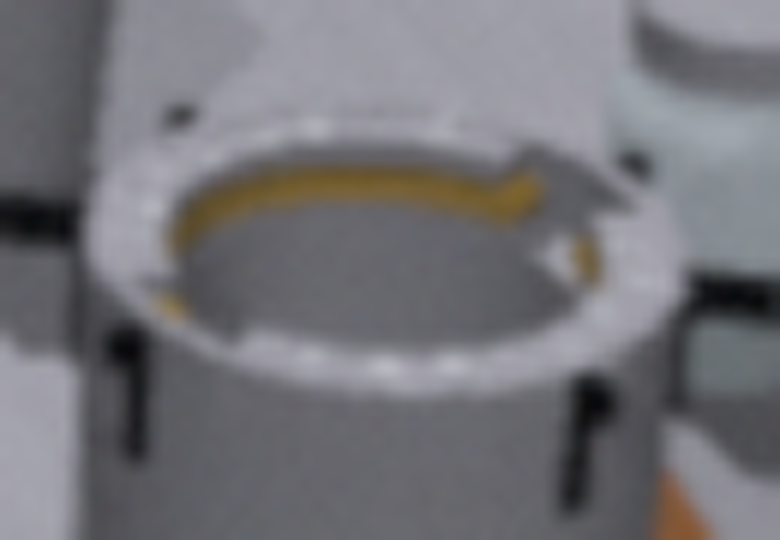

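View pics/sl2.png

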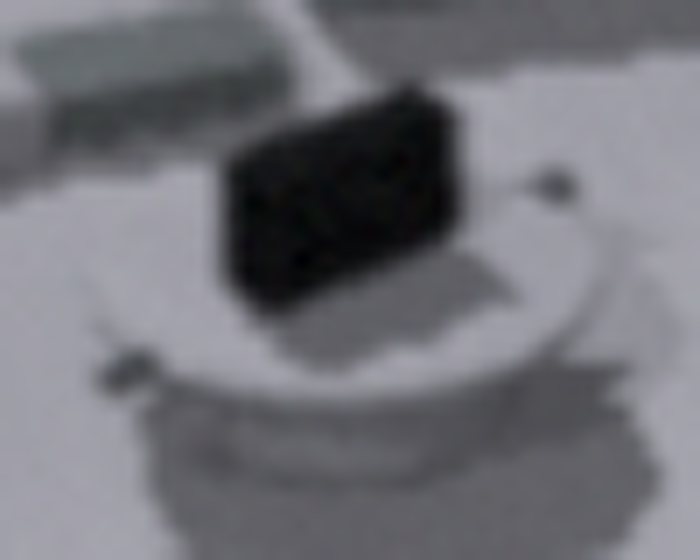

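Run:
```python
from h import *
t=cap('top'); s=cap('side')
a=cv2.resize(t['img'][178:200,334:360],None,fx=14,fy=14,interpolation=cv2.INTER_CUBIC)
b=cv2.resize(t['img'][230:252,334:360],None,fx=14,fy=14,interpolation=cv2.INTER_CUBIC)
d=cv2.resize(s['img'][310:342,245:275],None,fx=12,fy=12,interpolation=cv2.INTER_CUBIC)
e=cv2.resize(s['img'][292:324,330:360],None,fx=12,fy=12,interpolation=cv2.INTER_CUBIC)
im=np.zeros((700,760,3),np.uint8); im[:308,:364]=a; im[:308,380:744]=b; im[312:312+384,:360]=d; im[312:696,380:740]=e
cv2.imwrite('pics/off.png',im[:700])
cv2.imwrite('pics/off.png',cv2.resize(im,(640,590)))
for c,n,rois in((t,'top',((334,178,26,22),(334,230,26,22))),(s,'side',((330,292,30,32),(245,310,30,32)))):
  for x,y,w,h in rois:
    I=cv2.resize(c['img'][y:y+h,x:x+w],None,fx=8,fy=8,interpolation=cv2.INTER_CUBIC).astype(int)
    m=((I[...,2]-I[...,0])>25)&(I[...,2]>80); m=m.astype(np.uint8)
    k,l,st,ce=cv2.connectedComponentsWithStats(m); i=1+np.argmax(st[1:,4])
    pts=((np.argwhere(l==i)[:,::-1]+.5)/8-.5+[x,y]).astype(np.float32)
    print(n,pts.mean(0),cv2.minAreaRect(pts))
    if n=='top':
        q=np.array([onz(c,p,.036)[:2] for p in pts]).astype(np.float32); r=cv2.minAreaRect(q*1000); print(q.mean(0),r)
# tray corners top
for p in((50,73),(256,70),(285,535),(72,542)):
    print(onz(t,((p[0]+.5)/5.5-.5+315,(p[1]+.5)/5.5-.5+160),.012))
```

```text
top [346.12094 188.84875] ((346.2125244140625, 188.80001831054688), (8.9442720413208, 8.8883695602417), 63.43495178222656)
[ 0.5844502  -0.27279297] ((584.7080688476562, -273.11175537109375), (32.74399185180664, 33.248992919921875), 26.304244995117188)
top [346.23438 241.15395] ((346.3138732910156, 241.1131134033203), (9.173666000366211, 8.554256439208984), 70.01689147949219)
[ 0.3923614  -0.27179936] ((392.4676208496094, -272.1181640625), (32.89579772949219, 31.34457015991211), 19.898197174072266)
side [344.79608 305.60074] ((344.9981384277344, 305.72705078125), (17.296213150024414, 14.352389335632324), 36.06940841674805)
side [258.81854 322.8205 ] ((258.896728515625, 323.21490478515625), (16.949066162109375, 16.09881591796875), 44.2747802734375)
[ 0.6473514  -0.19379364  0.012     ]
[ 0.65248336 -0.33464941  0.012     ]
[ 0.3376959  -0.35029675  0.012     ]
[ 0.33031794 -0.20823474  0.012     ]
```

View pics/off.png

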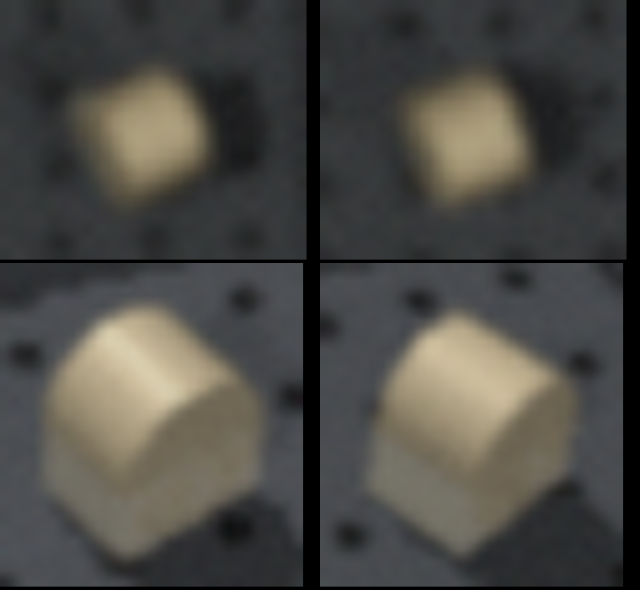

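Run:
```python
from h import *
s=cap('side');t=cap('top')
L=lambda u,v:((u/.842)/12+245-.46,(v/.843-312)/12+310-.46)
Rr=lambda u,v:((u/.842-380)/12+330-.46,(v/.843-312)/12+292-.46)
for f,pts,top in((L,((125,560),(260,482),(45,488)),(346.3,241.1)),(Rr,((465,556),(572,480),(368,488)),(346.2,188.8))):
    P=[onz(s,f(*p),.003) for p in pts]
    a=P[1]-P[0]; b=P[2]-P[0]
    print(np.round(P,4).tolist()); 
    for d in(a,b): print(np.linalg.norm(d),np.degrees(np.arctan2(d[1],d[0])))
    print('mid from bottoms',(P[1]+P[2])/2)
```

```text
[[0.3823, -0.2932, 0.003], [0.415, -0.281, 0.003], [0.3719, -0.2704, 0.003]]
0.03491240871605202 20.51971995765618
0.025142133486623506 114.47342855035848
mid from bottoms [ 0.39340853 -0.27568901  0.003     ]
[[0.5768, -0.2958, 0.003], [0.6094, -0.2818, 0.003], [0.5656, -0.2718, 0.003]]
0.03546824305868252 23.219596570380773
0.02651226280488987 115.15544193392508
mid from bottoms [ 0.58749297 -0.27681697  0.003     ]
```

```bash
cat >> h.py <<'E'
from scipy.spatial.transform import Rotation as Ro
def Rd(yaw):
    a=np.radians(yaw); x=np.array([0,0,-1.]); y=np.array([np.cos(a),np.sin(a),0]); return np.c_[x,y,np.cross(x,y)]
def go(P,yaw):
    p,R,s=tcp(); Rt=Rd(yaw)
    return np.round(R.T@(np.array(P)-p)*1000,1).tolist(), np.round(np.degrees(Ro.from_matrix(R.T@Rt).as_rotvec()),2).tolist()
def show():
    p,R,s=tcp(); print(round(s['time_s'],2),np.round(p,4),'yaw',round(np.degrees(np.arctan2(R[1,1],R[0,1])),2),'F',np.round(s['force'],1),'M',np.round(s['moment'],2),'op',round(s['opening'],3),'j',np.round(s['joint_positions'],1))
E
python3 -c "
from h import *
show(); print(go((.587,-.2755,.2215),114))"
```

```text
0.5 [0.1393 0.6092 0.2225] yaw 77.12 F [ 0.5 -0.2  0.2] M [-0.01  0.01  0.04] op 0.998 j [ 66.9  30.2  82.1  -0.   67.7 -10.2]
([1.1, -762.7, 633.6], [-36.88, -0.0, 0.01])
```

Emit:
play_rows:
  motion:
    - [[0,-36,30],[-4,0,0],0.55]
    - [[0,-72,60],[-8,0,0],0.55]
    - [[0,-109,91],[-12,0,0],0.55]
    - [[0,-145,121],[-16,0,0],0.55]
    - [[0,-181,151],[-20,0,0],0.55]
    - [[0,-217,181],[-24,0,0],0.55]
    - [[0,-254,211],[-28,0,0],0.55]
    - [[0,-290,241],[-32,0,0],0.55]

```text
time_s: 1.3
position: [0.3102, 0.2713, 0.2229]
tcp_rot: [[0.001, -0.331, 0.944], [0.0, 0.944, 0.331], [-1.0, 0.0, 0.001]]
force: [1.2, 0.7, -0.6]
opening: 0.557
```

```bash
python3 -c "
from h import *
show(); print(go((.587,-.2755,.2215),114))"
```

```text
1.3 [0.3102 0.2713 0.2229] yaw 109.32 F [ 1.2  0.7 -0.6] M [ 0.04 -0.04 -0.02] op 0.557 j [ 25.5  13.7 111.   -0.   55.2 -83.8]
([1.5, -607.5, 80.3], [-4.68, 0.07, 0.0])
```

Emit:
play_rows:
  motion:
    - [[0,-48,6],[-1,0,0],0.55]
    - [[0,-96,12],[-2,0,0],0.55]
    - [[0,-144,19],[-3,0,0],0.55]
    - [[0,-192,25],[-4,0,0],0.55]
    - [[0,-240,32],[-4,0,0],0.55]
    - [[0,-288,38],[-4,0,0],0.55]
    - [[0,-336,44],[-4,0,0],0.55]
    - [[0,-384,51],[-4,0,0],0.55]

```text
time_s: 2.1
position: [0.4842, -0.0754, 0.2228]
tcp_rot: [[0.001, -0.392, 0.92], [-0.0, 0.92, 0.392], [-1.0, -0.0, 0.001]]
force: [0.6, 0.2, 0.3]
opening: 0.55
```

```bash
python3 -c "
from h import *
show(); print(go((.587,-.2755,.15),114))"
```

```text
2.1 [ 0.4842 -0.0754  0.2228] yaw 113.07 F [0.6 0.2 0.3] M [0.07 0.   0.07] op 0.55 j [ -22.    19.8  101.1    0.    59.1 -135. ]
([72.9, -224.4, 16.2], [-0.93, 0.03, 0.02])
```

Emit:
play_rows:
  motion:
    - [[0,-45,3],[-1,0,0],0.55]
    - [[0,-90,6],[-1,0,0],0.55]
    - [[15,-135,9],[-1,0,0],0.55]
    - [[35,-180,13],[-1,0,0],0.55]
    - [[60,-224,16],[-1,0,0],0.55]
    - [[73,-224,16],[-1,0,0],0.55]
    - [[73,-224,16],[-1,0,0],0.55]
    - [[73,-224,16],[-1,0,0],0.55]

```text
time_s: 2.9
position: [0.5855, -0.2718, 0.1494]
tcp_rot: [[-0.002, -0.409, 0.913], [0.001, 0.913, 0.409], [-1.0, 0.002, -0.001]]
force: [-0.5, 0.4, 0.4]
opening: 0.553
```

```bash
python3 -c "
from h import *
show(); print(go((.587,-.2755,.009),114))
t=cap('top');s=cap('side')
crop(t,310,150,70,70,6,'t3.png');crop(s,290,230,110,110,5,'s3.png')"
```

```text
2.9 [ 0.5855 -0.2718  0.1494] yaw 114.14 F [-0.5  0.4  0.4] M [0.05 0.   0.06] op 0.553 j [ -34.8   36.6   82.7    0.    60.8 -149. ]
([140.4, -4.3, 0.0], [0.14, -0.05, -0.11])
```

View pics/s3.png

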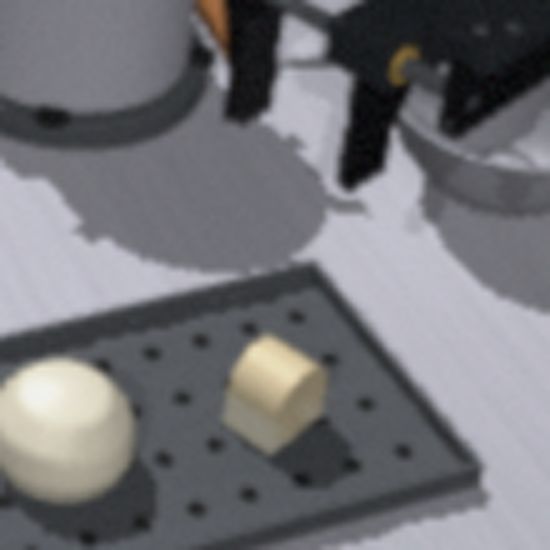

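Emit:
play_rows:
  motion:
    - [[40,-4,0],[0,0,0],0.55]
    - [[80,-4,0],[0,0,0],0.55]
    - [[110,-4,0],[0,0,0],0.55]
    - [[130,-4,0],[0,0,0],0.55]
    - [[140,-4,0],[0,0,0],0.55]
    - [[140,-4,0],[0,0,0],0.2]
    - [[140,-4,0],[0,0,0],0.2]
    - [[140,-4,0],[0,0,0],0.2]

```text
time_s: 3.8
position: [0.589, -0.2772, 0.0115]
tcp_rot: [[0.003, -0.409, 0.913], [-0.002, 0.913, 0.409], [-1.0, -0.003, 0.002]]
force: [-0.4, -0.2, 0.6]
opening: 0.359
```

```bash
python3 -c "
from h import *
show()
t=cap('top');s=cap('side')
crop(s,290,230,110,110,5,'s4.png')"
```

```text
3.8 [ 0.589  -0.2772  0.0115] yaw 114.14 F [-0.4 -0.2  0.6] M [0.03 0.03 0.02] op 0.359 j [ -35.    47.7   85.8   -0.    46.2 -149.2]
```

View pics/s4.png

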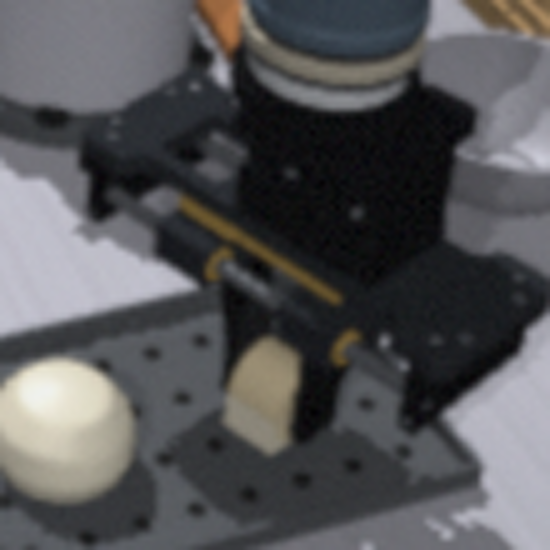

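The fingers straddle the offcut's flat faces. I'll close them and then lift.

Emit:
play_rows:
  motion:
    - [[0,0,0],[0,0,0],0.1]
    - [[0,0,0],[0,0,0],0.1]
    - [[0,0,0],[0,0,0],0.1]
    - [[-30,0,0],[0,0,0],0.1]
    - [[-80,0,0],[0,0,0],0.1]
    - [[-130,0,0],[0,0,0],0.1]
    - [[-180,0,0],[0,0,0],0.1]
    - [[-200,0,0],[0,0,0],0.1]

```text
time_s: 4.7
position: [0.5902, -0.2783, 0.2159]
tcp_rot: [[0.008, -0.409, 0.913], [-0.006, 0.913, 0.409], [-1.0, -0.009, 0.005]]
force: [0.1, -0.5, -0.7]
opening: 0.293
```

```bash
python3 -c "
from h import *
show()
print(go((.600,-.0225,.212),107))"
```

```text
4.7 [ 0.5902 -0.2783  0.2159] yaw 114.13 F [ 0.1 -0.5 -0.7] M [-0.03 -0.04  0.01] op 0.293 j [ -35.    32.5   78.8   -0.    68.1 -149.2]
([2.4, 229.5, 113.5], [7.13, 0.33, 0.49])
```

```bash
python3 -c "
from h import *
print(go((.6115,.003,.212),107))"
```

```text
([2.3, 248.0, 134.4], [7.13, 0.33, 0.49])
```

Emit:
play_rows:
  motion:
    - [[0,40,22],[1,0,0],0.1]
    - [[0,80,44],[2,0,0],0.1]
    - [[0,120,66],[3,0,0],0.1]
    - [[0,160,88],[4,0,0],0.1]
    - [[0,200,108],[5,0,0],0.1]
    - [[1,235,128],[6,0,0],0.1]
    - [[2,248,134],[7,0,0],0.1]
    - [[2,248,134],[7,0,0],0.1]

```text
time_s: 5.5
position: [0.6082, 0.0071, 0.2075]
tcp_rot: [[-0.001, -0.298, 0.955], [0.0, 0.955, 0.298], [-1.0, 0.001, -0.001]]
force: [0.1, 0.1, -1.2]
opening: 0.299
```

```bash
python3 -c "
from h import *
show()
print(go((.6115,.003,.086),107))
t=cap('top');s=cap('side');crop(s,250,110,130,130,5,'s5.png')"
```

```text
5.5 [0.6082 0.0071 0.2075] yaw 107.35 F [ 0.1  0.1 -1.2] M [0.02 0.03 0.  ] op 0.299 j [  -9.9   29.9   85.5    0.    64.7 -117.2]
([121.5, -5.0, 2.0], [0.35, -0.03, -0.04])
```

View pics/s5.png

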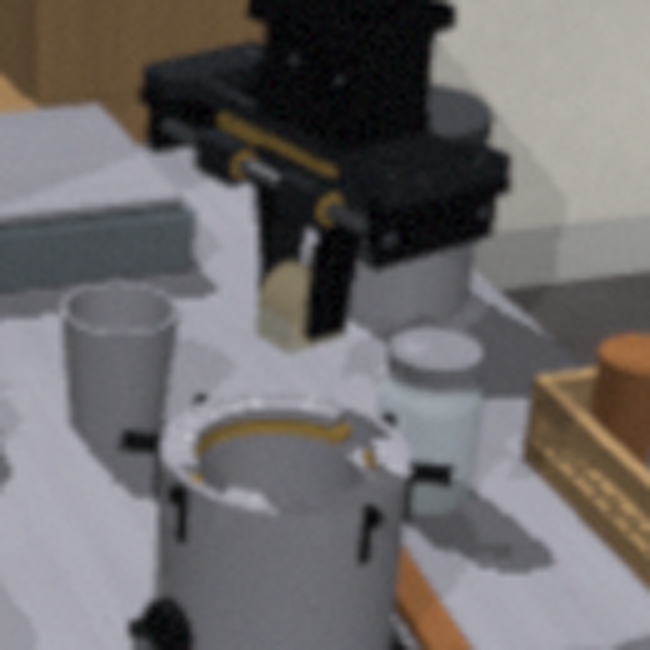

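```bash
python3 -c "
from h import *
show()
print(go((.6115,.003,.086),107))"
```

```text
5.6 [0.6087 0.0041 0.2076] yaw 107.18 F [ 0.  -0.5  0.2] M [0.03 0.02 0.01] op 0.295 j [ -10.1   29.9   85.4   -0.    64.7 -117.3]
([121.6, -1.8, 2.4], [0.18, -0.01, 0.04])
```

Emit:
play_rows:
  motion:
    - [[20,-2,2],[0,0,0],0.1]
    - [[50,-2,2],[0,0,0],0.1]
    - [[80,-2,2],[0,0,0],0.1]
    - [[105,-2,2],[0,0,0],0.1]
    - [[121,-2,2],[0,0,0],0.1]
    - [[121,-2,2],[0,0,0],0.1]
    - [[121,-2,2],[0,0,0],0.39]
    - [[121,-2,2],[0,0,0],0.39]

```text
time_s: 6.4
position: [0.6125, 0.0021, 0.0879]
tcp_rot: [[0.003, -0.293, 0.956], [-0.001, 0.956, 0.293], [-1.0, -0.001, 0.003]]
force: [-0.8, -0.0, 0.9]
opening: 0.367
```

Emit:
play_rows:
  motion:
    - [[0,0,0],[0,0,0],0.39]
    - [[0,0,0],[0,0,0],0.39]
    - [[-30,0,0],[0,0,0],0.39]
    - [[-70,0,0],[0,0,0],0.39]
    - [[-110,0,0],[0,0,0],0.39]
    - [[-130,0,0],[0,0,0],0.55]
    - [[-130,0,0],[0,0,0],0.55]
    - [[-130,0,0],[0,0,0],0.55]

```text
time_s: 7.2
position: [0.6111, 0.0033, 0.2169]
tcp_rot: [[0.001, -0.295, 0.956], [-0.0, 0.956, 0.295], [-1.0, -0.0, 0.001]]
force: [-1.0, 0.5, -0.8]
opening: 0.526
```

```bash
python3 -c "
from h import *
show()
print(go((.393,-.2745,.15),112))
t=cap('top');s=cap('side');crop(s,250,110,130,130,5,'s6.png')"
```

```text
7.2 [0.6111 0.0033 0.2169] yaw 107.13 F [-1.   0.5 -0.8] M [0.03 0.03 0.  ] op 0.526 j [ -10.2   29.5   84.5   -0.    65.9 -117.3]
([66.8, -201.2, -290.3], [-4.87, 0.04, 0.02])
```

View pics/s6.png

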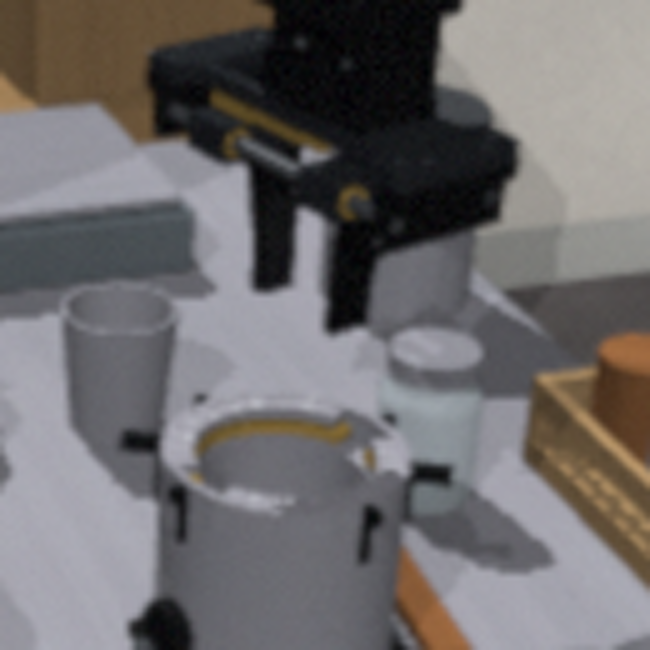

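The offcut has left the fingers and is in the bowl. Now for the near offcut.

Emit:
play_rows:
  motion:
    - [[0,-26,-37],[0,0,0],0.55]
    - [[0,-52,-74],[-1,0,0],0.55]
    - [[0,-78,-112],[-2,0,0],0.55]
    - [[0,-104,-150],[-3,0,0],0.55]
    - [[10,-130,-187],[-4,0,0],0.55]
    - [[25,-156,-225],[-5,0,0],0.55]
    - [[45,-182,-262],[-5,0,0],0.55]
    - [[67,-201,-290],[-5,0,0],0.55]

```text
time_s: 8.1
position: [0.3914, -0.2757, 0.1481]
tcp_rot: [[-0.001, -0.375, 0.927], [0.001, 0.927, 0.375], [-1.0, 0.001, -0.001]]
force: [1.3, -0.1, -0.3]
opening: 0.549
```

Emit:
play_rows:
  motion:
    - [[0,0,0],[0,0,0],0.55]
    - [[0,0,0],[0,0,0],0.55]
    - [[0,0,0],[0,0,0],0.55]

```text
time_s: 8.4
position: [0.3937, -0.2736, 0.1493]
tcp_rot: [[-0.0, -0.377, 0.926], [0.001, 0.926, 0.377], [-1.0, 0.001, 0.0]]
force: [0.2, -0.0, 0.3]
opening: 0.548
```

```bash
python3 -c "
from h import *
show()
print(go((.393,-.2745,.0105),112))"
```

```text
8.4 [ 0.3937 -0.2736  0.1493] yaw 112.16 F [ 0.2 -0.   0.3] M [0.08 0.03 0.02] op 0.548 j [ -48.2   25.7  106.8    0.    47.5 -160.4]
([138.8, -0.7, -1.0], [0.16, 0.0, -0.05])
```

Emit:
play_rows:
  motion:
    - [[40,-1,-1],[0,0,0],0.55]
    - [[80,-1,-1],[0,0,0],0.55]
    - [[110,-1,-1],[0,0,0],0.55]
    - [[130,-1,-1],[0,0,0],0.55]
    - [[139,-1,-1],[0,0,0],0.55]
    - [[139,-1,-1],[0,0,0],0.1]
    - [[139,-1,-1],[0,0,0],0.1]
    - [[139,-1,-1],[0,0,0],0.1]

```text
time_s: 9.2
position: [0.3937, -0.2761, 0.0117]
tcp_rot: [[0.002, -0.377, 0.926], [-0.002, 0.926, 0.377], [-1.0, -0.002, 0.001]]
force: [-0.2, -0.1, 0.2]
opening: 0.359
```

```bash
python3 -c "
from h import *
show()
t=cap('top');s=cap('side');crop(s,200,250,110,110,5,'s7.png')"
```

```text
9.2 [ 0.3937 -0.2761  0.0117] yaw 112.16 F [-0.2 -0.1  0.2] M [0.   0.05 0.02] op 0.359 j [ -48.4   41.1  111.3    0.    27.4 -160.6]
```

View pics/s7.png

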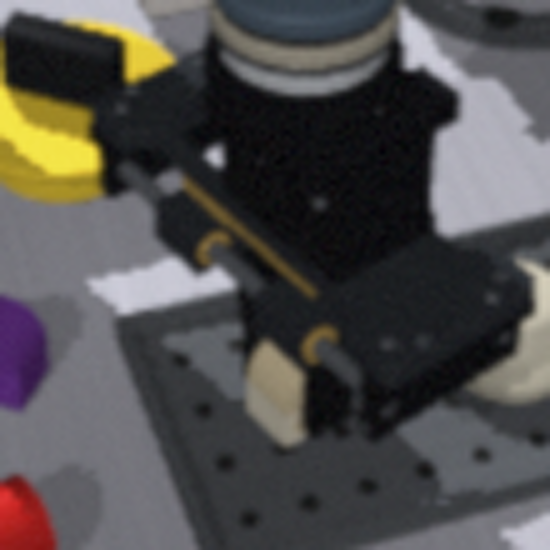

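Emit:
play_rows:
  motion:
    - [[0,0,0],[0,0,0],0.1]
    - [[0,0,0],[0,0,0],0.1]
    - [[0,0,0],[0,0,0],0.1]
    - [[-30,0,0],[0,0,0],0.1]
    - [[-80,0,0],[0,0,0],0.1]
    - [[-130,0,0],[0,0,0],0.1]
    - [[-180,0,0],[0,0,0],0.1]
    - [[-200,0,0],[0,0,0],0.1]

```text
time_s: 10.1
position: [0.3942, -0.2773, 0.2155]
tcp_rot: [[0.006, -0.377, 0.926], [-0.007, 0.926, 0.377], [-1.0, -0.009, 0.003]]
force: [0.4, 0.3, -0.1]
opening: 0.297
```

```bash
python3 -c "
from h import *
show()
print(go((.5885,-.004,.212),107))"
```

```text
10.1 [ 0.3942 -0.2773  0.2155] yaw 112.12 F [ 0.4  0.3 -0.1] M [ 0.09 -0.03 -0.04] op 0.297 j [ -48.4   19.6  102.9   -0.    56.9 -160.6]
([2.8, 180.0, 282.9], [5.12, 0.19, 0.48])
```

Emit:
play_rows:
  motion:
    - [[0,20,31],[1,0,0],0.1]
    - [[0,46,72],[2,0,0],0.1]
    - [[0,72,113],[3,0,0],0.1]
    - [[0,98,154],[4,0,0],0.1]
    - [[0,124,195],[5,0,0],0.1]
    - [[1,150,236],[5,0,0],0.1]
    - [[2,172,270],[5,0,0],0.1]
    - [[2,180,283],[5,0,0],0.1]

```text
time_s: 10.9
position: [0.5885, 0.0009, 0.2086]
tcp_rot: [[0.001, -0.298, 0.955], [0.001, 0.955, 0.298], [-1.0, 0.0, 0.001]]
force: [-0.1, -0.7, 0.0]
opening: 0.296
```

Emit:
play_rows:
  motion:
    - [[0,0,0],[0,0,0],0.1]
    - [[0,0,0],[0,0,0],0.1]
    - [[0,0,0],[0,0,0],0.1]

```text
time_s: 11.2
position: [0.586, -0.0038, 0.2085]
tcp_rot: [[-0.001, -0.293, 0.956], [-0.0, 0.956, 0.293], [-1.0, -0.0, -0.001]]
force: [0.7, 0.2, -1.3]
opening: 0.296
```

```bash
python3 -c "
from h import *
show()
print(go((.5885,-.004,.087),107))"
```

```text
11.2 [ 0.586  -0.0038  0.2085] yaw 107.01 F [ 0.7  0.2 -1.3] M [-0.01 -0.    0.05] op 0.296 j [ -11.3   28.2   88.6   -0.    63.3 -118.3]
([121.5, -0.9, 2.5], [0.01, -0.08, 0.0])
```

Emit:
play_rows:
  motion:
    - [[20,-1,2],[0,0,0],0.1]
    - [[50,-1,2],[0,0,0],0.1]
    - [[80,-1,2],[0,0,0],0.1]
    - [[105,-1,2],[0,0,0],0.1]
    - [[121,-1,2],[0,0,0],0.1]
    - [[121,-1,2],[0,0,0],0.1]
    - [[121,-1,2],[0,0,0],0.39]
    - [[121,-1,2],[0,0,0],0.39]

```text
time_s: 12.0
position: [0.5902, -0.0036, 0.0889]
tcp_rot: [[0.003, -0.293, 0.956], [-0.001, 0.956, 0.293], [-1.0, -0.001, 0.002]]
force: [0.5, 0.2, -0.2]
opening: 0.368
```

Emit:
play_rows:
  motion:
    - [[0,0,0],[0,0,0],0.39]
    - [[0,0,0],[0,0,0],0.39]
    - [[-30,0,0],[0,0,0],0.39]
    - [[-70,0,0],[0,0,0],0.39]
    - [[-110,0,0],[0,0,0],0.39]
    - [[-140,0,0],[0,0,0],0.6]
    - [[-150,0,0],[0,0,0],0.6]
    - [[-150,0,0],[0,0,0],0.6]

```text
time_s: 12.8
position: [0.5902, -0.0027, 0.2394]
tcp_rot: [[0.004, -0.295, 0.956], [-0.001, 0.956, 0.295], [-1.0, -0.002, 0.004]]
force: [0.3, 0.6, 0.7]
opening: 0.562
```

```bash
python3 -c "
from h import *
show()
print(go((.462,.2893,.235),118.4))"
```

```text
12.8 [ 0.5902 -0.0027  0.2394] yaw 107.13 F [0.3 0.6 0.7] M [ 0.05  0.02 -0.02] op 0.562 j [ -11.1   26.4   86.3   -0.    67.1 -118.2]
([3.6, 316.8, -36.5], [-11.27, 0.2, 0.13])
```

Emit:
play_rows:
  motion:
    - [[0,40,-5],[-2,0,0],0.6]
    - [[0,85,-10],[-4,0,0],0.6]
    - [[0,130,-15],[-6,0,0],0.6]
    - [[0,175,-20],[-8,0,0],0.6]
    - [[0,220,-25],[-9,0,0],0.6]
    - [[1,265,-30],[-10,0,0],0.6]
    - [[2,305,-35],[-11,0,0],0.6]
    - [[3,317,-36],[-11,0,0],0.6]

```text
time_s: 13.6
position: [0.4581, 0.2921, 0.2322]
tcp_rot: [[-0.005, -0.475, 0.88], [-0.001, 0.88, 0.475], [-1.0, 0.002, -0.005]]
force: [-0.0, -0.2, -0.5]
opening: 0.6
```

```bash
python3 -c "
from h import *
s=cap('side');t=cap('top')
show()
print(go((.462,.2893,.12),118.4))
crop(t,245,155,55,55,12,'t8.png')"
```

```text
13.7 [0.4598 0.2905 0.2326] yaw 118.31 F [ 0.4 -0.2 -0.3] M [ 0.03 -0.03  0.03] op 0.602 j [ 20.5  23.4  93.   -0.   63.9 -97.8]
([112.6, -2.2, 1.8], [-0.09, -0.22, -0.02])
```

View pics/t8.png

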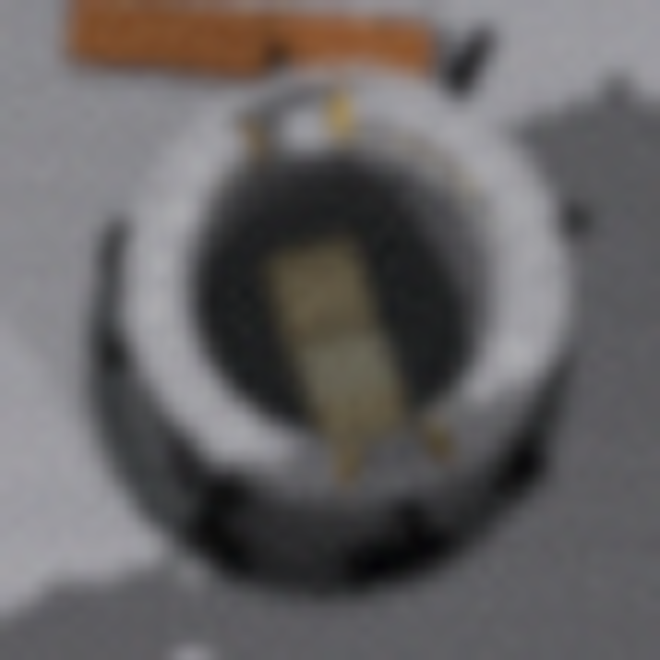

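Both offcuts are in the bowl. The tan shapes run from about (320,260) to (355,420) in this crop. Now I'll lower onto the lid handle.

Emit:
play_rows:
  motion:
    - [[45,-2,2],[0,0,0],0.6]
    - [[90,-2,2],[0,0,0],0.6]
    - [[112,-2,2],[0,0,0],0.6]
    - [[112,-2,2],[0,0,0],0.6]
    - [[112,-2,2],[0,0,0],0.6]

```text
time_s: 14.2
position: [0.4651, 0.2876, 0.1222]
tcp_rot: [[-0.001, -0.47, 0.883], [-0.001, 0.883, 0.47], [-1.0, -0.0, -0.001]]
force: [0.1, 0.6, 0.5]
opening: 0.599
```

```bash
python3 -c "
from h import *
s=cap('side');t=cap('top')
show()
print(go((.462,.2893,.0445),118.4))
crop(s,185,120,90,100,7,'s9.png')"
```

```text
14.3 [0.466  0.2885 0.1238] yaw 118.06 F [ 0.8 -0.2  0.1] M [0.04 0.03 0.01] op 0.604 j [ 20.1  32.2  98.5  -0.   49.1 -98. ]
([79.3, 2.6, -3.4], [-0.34, 0.17, 0.04])
```

View pics/s9.png

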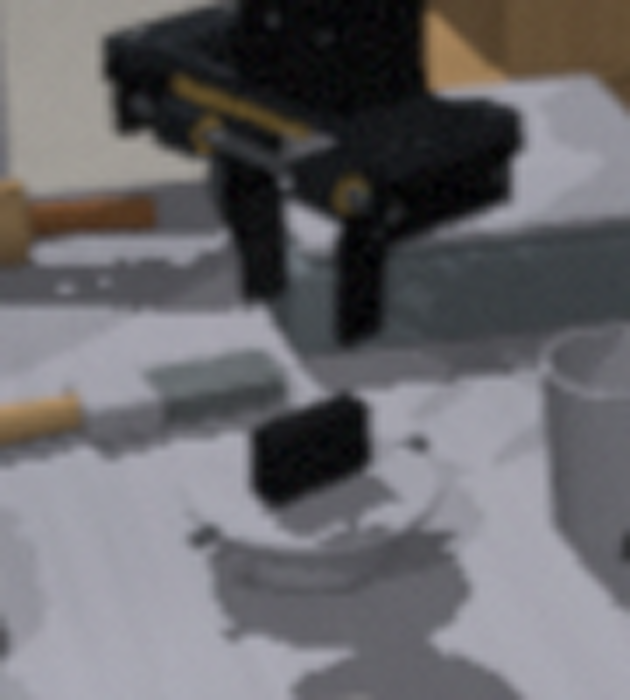

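Emit:
play_rows:
  motion:
    - [[30,2,-3],[0,0,0],0.6]
    - [[60,2,-3],[0,0,0],0.6]
    - [[75,2,-3],[0,0,0],0.6]
    - [[78,2,-3],[0,0,0],0.6]
    - [[78,2,-3],[0,0,0],0.6]
    - [[78,2,-3],[0,0,0],0.6]

```text
time_s: 14.9
position: [0.4621, 0.2896, 0.0461]
tcp_rot: [[0.003, -0.471, 0.882], [0.001, 0.882, 0.471], [-1.0, -0.001, 0.003]]
force: [-0.2, 0.3, 0.3]
opening: 0.602
```

```bash
python3 -c "
from h import *
s=cap('side');t=cap('top')
show()
print(go((.462,.2893,.0445),118.4))
crop(s,185,120,90,100,7,'s10.png')"
```

```text
15.0 [0.4618 0.2896 0.046 ] yaw 118.13 F [ 0.3  1.  -0.2] M [0.05 0.04 0.04] op 0.602 j [ 20.3  39.6 101.4  -0.   38.9 -97.8]
([1.5, -0.3, 0.0], [-0.27, 0.17, 0.02])
```

View pics/s10.png

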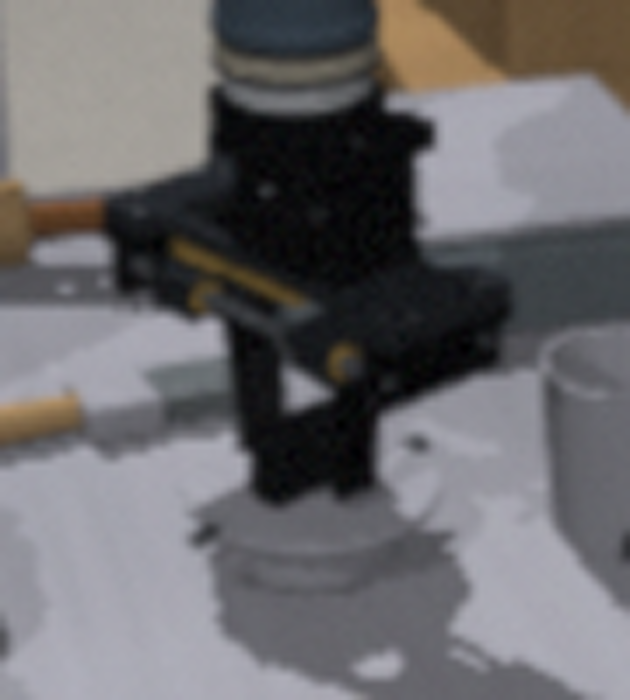

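The handle is between the fingers. I'll close them and check the opening.

Emit:
play_rows:
  motion:
    - [[1,0,0],[0,0,0],0.1]
    - [[1,0,0],[0,0,0],0.1]
    - [[1,0,0],[0,0,0],0.1]
    - [[1,0,0],[0,0,0],0.1]
    - [[1,0,0],[0,0,0],0.1]
    - [[1,0,0],[0,0,0],0.1]
    - [[1,0,0],[0,0,0],0.1]

```text
time_s: 15.7
position: [0.4606, 0.2893, 0.0435]
tcp_rot: [[-0.0, -0.471, 0.882], [0.0, 0.882, 0.471], [-1.0, 0.0, -0.0]]
force: [-0.2, 1.0, -0.2]
opening: 0.229
```

```bash
python3 -c "
from h import *
s=cap('side');t=cap('top')
show()"
```

```text
15.8 [0.4606 0.2893 0.0435] yaw 118.12 F [ 0.2  1.4 -0.2] M [ 0.25  0.09 -0.01] op 0.223 j [ 20.4  39.8 101.5   0.   38.7 -97.8]
```

Emit:
play_rows:
  motion:
    - [[-10,0,0],[0,0,0],0.1]
    - [[-40,0,0],[0,0,0],0.1]
    - [[-80,0,0],[0,0,0],0.1]
    - [[-120,0,0],[0,0,0],0.1]
    - [[-160,0,0],[0,0,0],0.1]
    - [[-190,0,0],[0,0,0],0.1]
    - [[-200,0,0],[0,0,0],0.1]
    - [[-200,0,0],[0,0,0],0.1]

```text
time_s: 16.6
position: [0.4611, 0.2892, 0.2447]
tcp_rot: [[0.003, -0.471, 0.882], [0.001, 0.882, 0.471], [-1.0, -0.001, 0.003]]
force: [0.7, -0.6, -3.9]
opening: 0.231
```

```bash
python3 -c "
from h import *
show()
print(go((.600,-.0005,.235),107.3))"
```

```text
16.6 [0.4611 0.2892 0.2447] yaw 118.12 F [ 0.7 -0.6 -3.9] M [ 0.03  0.06 -0.  ] op 0.231 j [ 20.3  22.4  92.4  -0.   65.1 -97.8]
([9.9, -321.0, -14.0], [10.82, 0.15, 0.02])
```

Emit:
play_rows:
  motion:
    - [[0,-25,-1],[1,0,0],0.1]
    - [[0,-70,-3],[3,0,0],0.1]
    - [[0,-115,-5],[5,0,0],0.1]
    - [[0,-160,-7],[7,0,0],0.1]
    - [[0,-205,-9],[8,0,0],0.1]
    - [[0,-250,-11],[9,0,0],0.1]
    - [[3,-290,-13],[10,0,0],0.1]
    - [[6,-315,-14],[11,0,0],0.1]

```text
time_s: 17.4
position: [0.5966, 0.0016, 0.2343]
tcp_rot: [[-0.004, -0.291, 0.957], [-0.0, 0.957, 0.291], [-1.0, 0.001, -0.004]]
force: [-0.5, 0.5, -3.3]
opening: 0.222
```

Emit:
play_rows:
  motion:
    - [[4,-6,0],[0,0,0],0.1]
    - [[4,-6,0],[0,0,0],0.1]
    - [[4,-6,0],[0,0,0],0.1]
    - [[4,-6,0],[0,0,0],0.1]

```text
time_s: 17.8
position: [0.5976, 0.0005, 0.2329]
tcp_rot: [[-0.002, -0.296, 0.955], [0.001, 0.955, 0.296], [-1.0, 0.001, -0.002]]
force: [0.4, 0.4, -3.1]
opening: 0.229
```

```bash
python3 -c "
from h import *
s=cap('side');t=cap('top')
show()
print(go((.600,-.0005,.235),107.3))
crop(s,250,110,110,110,6,'s11.png');crop(t,225,145,80,80,8,'t11.png')
cv2.imwrite('pics/s11raw.png',s['img']);cv2.imwrite('pics/t11raw.png',t['img'])"
```

```text
17.9 [5.982e-01 4.000e-04 2.336e-01] yaw 107.22 F [ 0.5 -0.6 -3.4] M [0.08 0.05 0.05] op 0.229 j [ -10.7   27.4   85.4    0.    67.2 -117.9]
([-1.4, -1.4, 1.5], [-0.08, -0.01, -0.02])
```

View pics/s11.png

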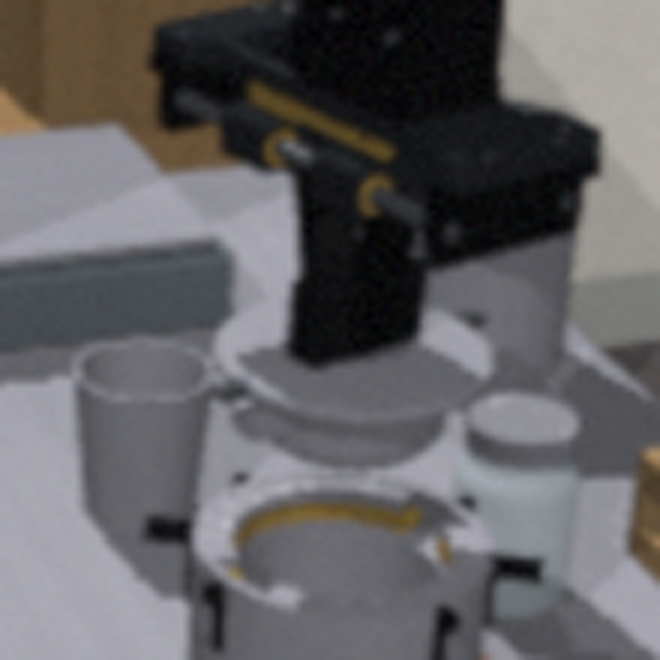

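View pics/t11.png

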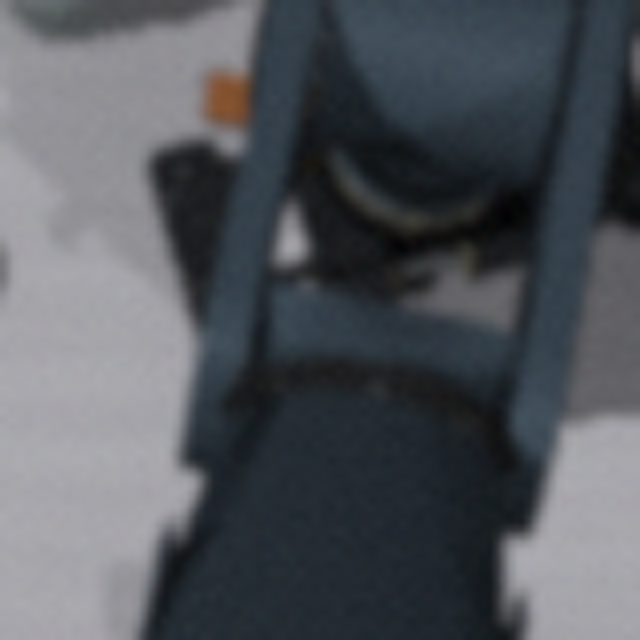

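Run:
```python
from h import *
s=cap('side');t=cap('top'); show()
f=lambda u,v:((u+.5)/6-.5+250,(v+.5)/6-.5+110)
z=.2335-.0442+.034
a=onz(s,f(225,389),z);b=onz(s,f(480,320),z)
print(a,b,(a+b)/2,np.linalg.norm(a-b),np.degrees(np.arctan2(*(b-a)[1::-1])))
# expected tab tips for centre under tcp
p,R,_=tcp(); d=R[:,2]
for c in((p[0],p[1],z),): 
    for sgn in(-1,1):
        u=proj(s,np.array(c)+sgn*.067*d); print('exp tab',(u-[250,110]+.5)*6-.5)
# edges of flange and rim
for nm,c,r in(('flange',np.array([p[0],p[1],z+.003]),.058),('rim',np.array([.6,-.0005,.137]),.064)):
    th=np.linspace(0,2*np.pi,400); U=np.array([proj(s,c+r*np.array([np.cos(k),np.sin(k),0])) for k in th]); U=(U-[250,110]+.5)*6-.5
    print(nm,U.min(0),U.max(0))
# ribs: rim ribs in top view from tm2
g=lambda u,v:((u+.5)/12-.5+245,(v+.5)/12-.5+155)
# rib pixel in side sm2 and gap edges on rim
h=lambda u,v:((u+.5)/12-.5+275,(v+.5)/12-.5+180)
c0=np.array([.6,-.0005])
def rp(nm,c,uv,z):
    q=onz(c,uv,z)[:2]-c0; print(nm,'r',np.linalg.norm(q).round(4),'ang',np.degrees(np.arctan2(q[1],q[0])).round(1))
tt=t
for nm,uv,zz in(('gapA',(298,126),.128),('gapB',(392,450),.128),('ribA',(275,48),.13),('long',(463,70),.12),('lock',(577,220),.13)): rp('top '+nm,tt,g(*uv),zz)
for nm,uv,zz in(('rib180ish long L',(35,220),.13),('rib back L',(180,117),.13),('rib back R',(635,163),.13),('long R',(735,295),.13),('frontL top',(125,340),.13),('frontR top',(592,395),.13)): rp('side '+nm,s,h(*uv),zz)
```

```text
18.0 [ 0.5985 -0.      0.2339] yaw 107.2 F [ 0.5 -0.3 -3.7] M [0.08 0.02 0.05] op 0.227 j [ -10.7   27.4   85.3    0.    67.2 -117.9]
[ 0.53888067 -0.01324648  0.2233    ] [0.66677325 0.02055205 0.2233    ] [0.60282696 0.00365278 0.2233    ] 0.13228322888450048 14.803285758727698
exp tab [220.24973002 397.38545056]
exp tab [471.51704291 321.77982979]
flange [209.59819128 293.8883936 ] [492.06147203 415.55702038]
rim [190.61910532 469.6830498 ] [489.87808645 617.40438345]
top gapA r 0.0503 ang 17.5
top gapB r 0.049 ang -163.9
top ribA r 0.074 ang 17.5
top long r 0.0753 ang -26.3
top lock r 0.0698 ang -72.1
side rib180ish long L r 0.0757 ang 148.3
side rib back L r 0.0781 ang 102.8
side rib back R r 0.079 ang 21.3
side long R r 0.0763 ang -24.0
side frontL top r 0.0643 ang -167.5
side frontR top r 0.065 ang -69.2
```

Emit:
play_rows:
  motion:
    - [[20,-1,2],[0,0,0],0.1]
    - [[40,-1,2],[0,0,0],0.1]
    - [[47,-1,2],[0,0,0],0.1]
    - [[47,-1,2],[0,0,0],0.1]
    - [[47,-1,2],[0,0,0],0.1]

```text
time_s: 18.5
position: [0.6014, -0.0013, 0.1873]
tcp_rot: [[0.001, -0.295, 0.956], [-0.0, 0.956, 0.295], [-1.0, -0.001, 0.001]]
force: [-0.0, 0.6, -3.5]
opening: 0.227
```

```bash
python3 -c "
from h import *
s=cap('side');t=cap('top')
show()
print(go((.6005,-.0005,.152),107.4))
crop(s,250,110,110,110,6,'s12.png')"
```

```text
18.6 [ 0.6017 -0.0014  0.1878] yaw 107.13 F [ 0.4 -0.6 -3.4] M [0.02 0.03 0.04] op 0.229 j [ -10.8   30.7   87.7   -0.    61.5 -117.9]
([35.8, 1.3, -1.0], [-0.27, 0.13, 0.07])
```

View pics/s12.png

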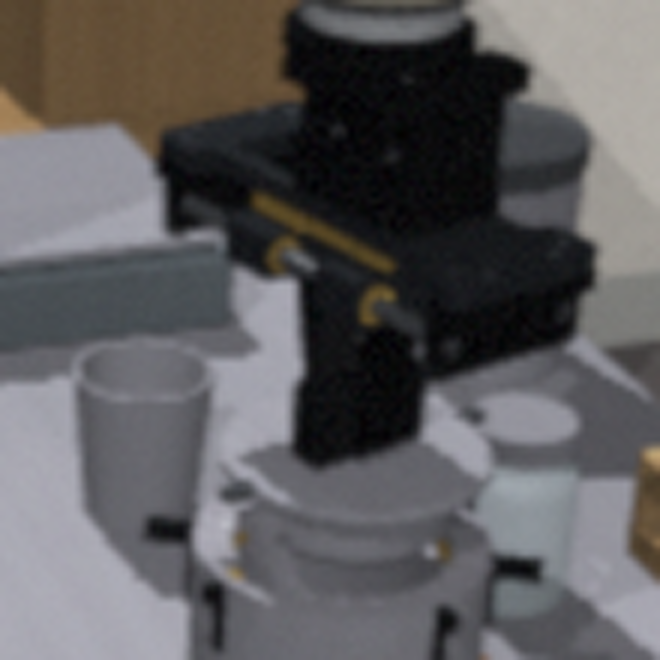

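Run:
```python
from h import *
s=cap('side'); show(); p,R,_=tcp()
z=.1878-.0442
for nm,c,r in(('flange',np.array([p[0],p[1],z+.034]),.058),('rim',np.array([.6,-.0005,.137]),.064)):
    th=np.linspace(0,2*np.pi,400); U=np.array([proj(s,c+r*np.array([np.cos(k),np.sin(k),0])) for k in th]); U=(U-[270,160]+.5)*10-.5
    print(nm,U.min(0),U.max(0))
for sg in(-1,1): print('tab',(proj(s,np.array([p[0],p[1],z+.034])+sg*.068*R[:,2])-[270,160]+.5)*10-.5)
crop(s,270,160,75,60,10,'s13.png')
print((proj(s,[.601,0,.14])-proj(s,[.6,0,.14]))*10)
```

```text
18.65 [ 0.6017 -0.0014  0.1877] yaw 107.12 F [-1.1 -0.5 -4. ] M [ 0.03  0.03 -0.02] op 0.227 j [ -10.8   30.7   87.7    0.    61.5 -117.9]
flange [155.24849567 159.34337152] [615.7653297 373.7992959]
rim [118.0318422  283.13841634] [616.79681076 529.34063909]
tab [169.83656057 331.57976917]
tab [586.62838207 195.80499428]
[ 3.60740963 -0.50809971]
```

View pics/s13.png

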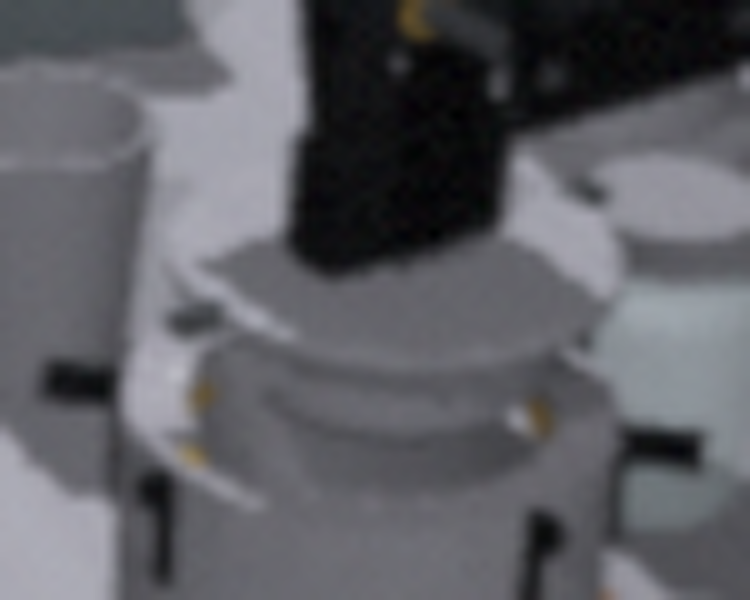

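Emit:
play_rows:
  motion:
    - [[0,1.5,-2],[0,0,0],0.1]
    - [[6,1.5,-2],[0,0,0],0.1]
    - [[12,1.5,-2],[0,0,0],0.1]
    - [[18,1.5,-2],[0,0,0],0.1]
    - [[22,1.5,-2],[0,0,0],0.1]
    - [[22,1.5,-2],[0,0,0],0.1]

```text
time_s: 19.25
position: [0.5978, -0.0004, 0.1634]
tcp_rot: [[-0.002, -0.294, 0.956], [0.0, 0.956, 0.294], [-1.0, 0.001, -0.002]]
force: [-0.0, -0.3, -3.9]
opening: 0.227
```

```bash
python3 -c "
from h import *
show()
print(go((.5995,-.0005,.152),107.4))"
```

```text
19.25 [ 5.978e-01 -4.000e-04  1.634e-01] yaw 107.12 F [-0.  -0.3 -3.9] M [0.04 0.03 0.01] op 0.227 j [ -10.7   32.3   89.3   -0.    58.5 -117.9]
([11.4, -0.6, 1.6], [-0.28, -0.11, -0.06])
```

Emit:
play_rows:
  motion:
    - [[2,0,1],[0,0,0],0.1]
    - [[5,0,1],[0,0,0],0.1]
    - [[7,0,1],[0,0,0],0.1]
    - [[9,0,1],[0,0,0],0.1]
    - [[9,0,1],[0,0,0],0.1]

```text
time_s: 19.75
position: [0.5992, -0.0008, 0.1554]
tcp_rot: [[-0.001, -0.294, 0.956], [-0.001, 0.956, 0.294], [-1.0, -0.001, -0.001]]
force: [-2.0, -4.0, -1.7]
opening: 0.222
```

```bash
python3 -c "
from h import *
show()
s=cap('side');crop(s,270,160,75,60,10,'s14.png')"
```

```text
19.75 [ 0.5992 -0.0008  0.1554] yaw 107.12 F [-2.  -4.  -1.7] M [-0.66  0.52 -0.06] op 0.222 j [-1.070e+01  3.300e+01  8.950e+01 -1.000e-01  5.750e+01 -1.178e+02]
```

View pics/s14.png

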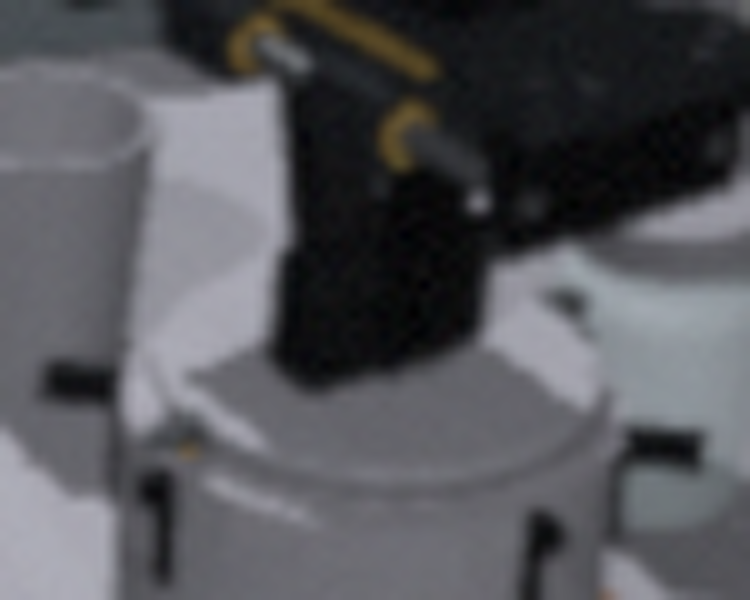

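Emit:
play_rows:
  motion:
    - [[0,-1,-1],[0,0,0],0.1]
    - [[1,-1,-1],[0,0,0],0.1]
    - [[2,-1,-1],[0,0,0],0.1]
    - [[2,-1,-1],[0,0,0],0.1]

```text
time_s: 20.2
position: [0.5991, -0.0012, 0.1535]
tcp_rot: [[0.001, -0.294, 0.956], [0.0, 0.956, 0.294], [-1.0, 0.0, 0.001]]
force: [-0.6, 0.1, -3.2]
opening: 0.227
```

```bash
python3 -c "
from h import *
show()
s=cap('side')
show()"
```

```text
20.2 [ 0.5991 -0.0012  0.1535] yaw 107.12 F [-0.6  0.1 -3.2] M [-0.15  0.17 -0.03] op 0.227 j [ -10.8   33.1   89.7    0.    57.2 -117.9]
20.25 [ 0.5991 -0.0012  0.1535] yaw 107.12 F [-0.2 -0.6 -2.1] M [-0.17  0.15 -0.08] op 0.228 j [ -10.8   33.1   89.7    0.    57.2 -117.9]
```

Now it moves free. I'll keep going down slowly until the vertical force shows it has seated.

Emit:
play_rows:
  motion:
    - [[1,0,0],[0,0,0],0.1]
    - [[2,0,0],[0,0,0],0.1]
    - [[2,0,0],[0,0,0],0.1]

```text
time_s: 20.55
position: [0.5991, -0.0013, 0.1515]
tcp_rot: [[0.001, -0.294, 0.956], [0.0, 0.956, 0.294], [-1.0, 0.0, 0.001]]
force: [-0.6, -1.0, -3.1]
opening: 0.224
```

```bash
python3 -c "
from h import *
show()
s=cap('side')
show()
crop(s,270,160,75,60,10,'s15.png')"
```

```text
20.55 [ 0.5991 -0.0013  0.1515] yaw 107.12 F [-0.6 -1.  -3.1] M [-0.04  0.05 -0.1 ] op 0.224 j [ -10.8   33.2   89.8    0.    57.  -117.9]
20.6 [ 0.5991 -0.0013  0.1515] yaw 107.12 F [-0.1  1.  -3.3] M [-0.05  0.08 -0.04] op 0.229 j [ -10.8   33.2   89.8    0.    57.  -117.9]
```

View pics/s15.png

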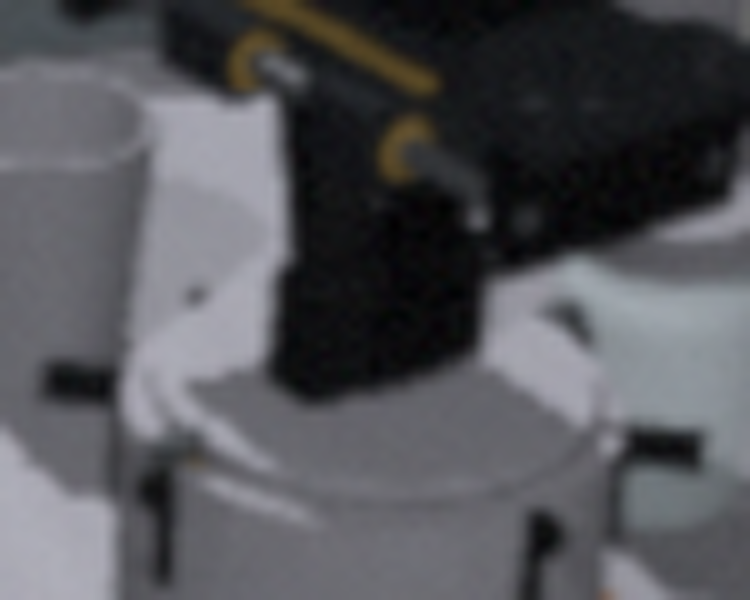

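Emit:
play_rows:
  motion:
    - [[1,0,0],[0,0,0],0.1]
    - [[2,0,0],[0,0,0],0.1]
    - [[2,0,0],[0,0,0],0.1]

```text
time_s: 20.9
position: [0.5991, -0.0013, 0.1514]
tcp_rot: [[0.001, -0.294, 0.956], [0.0, 0.956, 0.294], [-1.0, -0.0, 0.001]]
force: [-3.5, 0.2, 6.7]
opening: 0.227
```

```bash
python3 -c "
from h import *
show()
s=cap('side')
show()"
```

```text
20.9 [ 0.5991 -0.0013  0.1514] yaw 107.12 F [-3.5  0.2  6.7] M [ 0.08  0.65 -0.02] op 0.227 j [ -10.8   33.2   89.8    0.    56.9 -117.9]
20.95 [ 0.5991 -0.0013  0.1515] yaw 107.12 F [-3.1 -0.2  6.7] M [ 0.1   0.59 -0.02] op 0.23 j [ -10.8   33.2   89.8    0.    56.9 -117.9]
```

The lid is seated: TCP z is 0.1514, where about 0.152 was expected, and there is vertical contact. I'll ease the downward push and turn it clockwise in stages.

Emit:
play_rows:
  motion:
    - [[-1,0,0],[0,0,0],0.1]
    - [[-1,0,0],[0,0,0],0.1]
    - [[-1,0,0],[3,0,0],0.1]
    - [[-1,0,0],[6,0,0],0.1]
    - [[-1,0,0],[9,0,0],0.1]
    - [[-1,0,0],[12,0,0],0.1]
    - [[-1,0,0],[15,0,0],0.1]
    - [[-1,0,0],[15,0,0],0.1]

```text
time_s: 21.75
position: [0.5996, -0.0016, 0.1515]
tcp_rot: [[0.002, -0.038, 0.999], [-0.001, 0.999, 0.038], [-1.0, -0.001, 0.002]]
force: [-1.6, -0.1, 4.8]
opening: 0.229
```

```bash
python3 -c "
from h import *
show()
s=cap('side')
show()
crop(s,270,160,75,60,10,'s16.png')"
```

```text
21.75 [ 0.5996 -0.0016  0.1515] yaw 92.16 F [-1.6 -0.1  4.8] M [-0.06  0.37  0.06] op 0.229 j [ -10.8   33.2   89.8   -0.    56.9 -103. ]
21.8 [ 0.5996 -0.0016  0.1515] yaw 92.18 F [-0.9 -0.2  5.9] M [-0.01  0.33  0.09] op 0.227 j [ -10.8   33.2   89.8   -0.    56.9 -103. ]
```

View pics/s16.png

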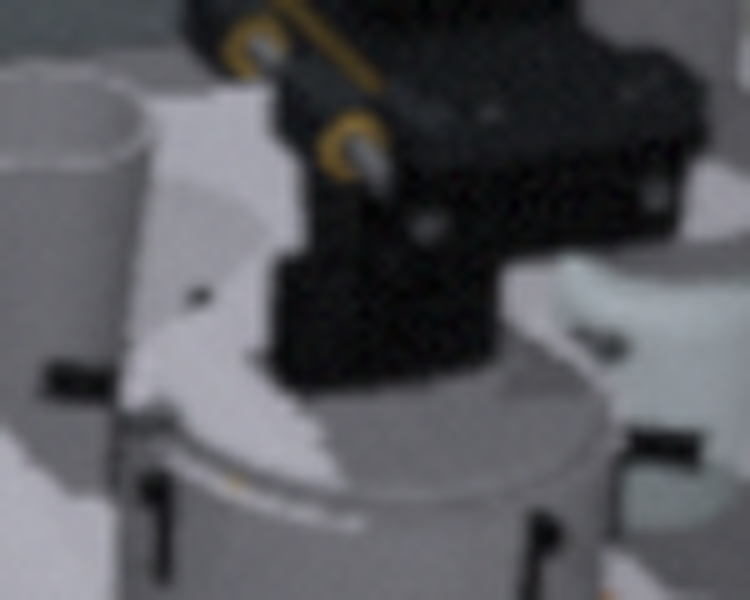

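Emit:
play_rows:
  motion:
    - [[0,0,0],[4,0,0],0.1]
    - [[0,0,0],[8,0,0],0.1]
    - [[0,0,0],[12,0,0],0.1]
    - [[0,0,0],[16,0,0],0.1]
    - [[0,0,0],[20,0,0],0.1]
    - [[0,0,0],[24,0,0],0.1]
    - [[0,0,0],[24,0,0],0.1]

```text
time_s: 22.5
position: [0.5997, -0.0008, 0.1515]
tcp_rot: [[0.002, 0.372, 0.928], [0.001, 0.928, -0.372], [-1.0, 0.002, 0.002]]
force: [-1.1, 2.2, 5.1]
opening: 0.229
```

```bash
python3 -c "
from h import *
show()
s=cap('side')
show()
p,R,_=tcp()
for sg in(-1,1): print('tab',(proj(s,np.array([.6,-.0008,.142])+sg*.068*R[:,2])-[270,160]+.5)*10-.5)
crop(s,270,160,75,60,10,'s17.png')"
```

```text
22.5 [ 0.5997 -0.0008  0.1515] yaw 68.14 F [-1.1  2.2  5.1] M [0.28 0.23 0.05] op 0.229 j [-10.8  33.2  89.8   0.1  56.9 -79. ]
22.55 [ 0.5998 -0.0008  0.1515] yaw 68.17 F [-0.5  1.4  5.3] M [0.34 0.25 0.09] op 0.229 j [-10.8  33.2  89.8   0.1  56.9 -79. ]
tab [103.91534518 369.77812223]
tab [634.57993955 397.92139125]
```

View pics/s17.png

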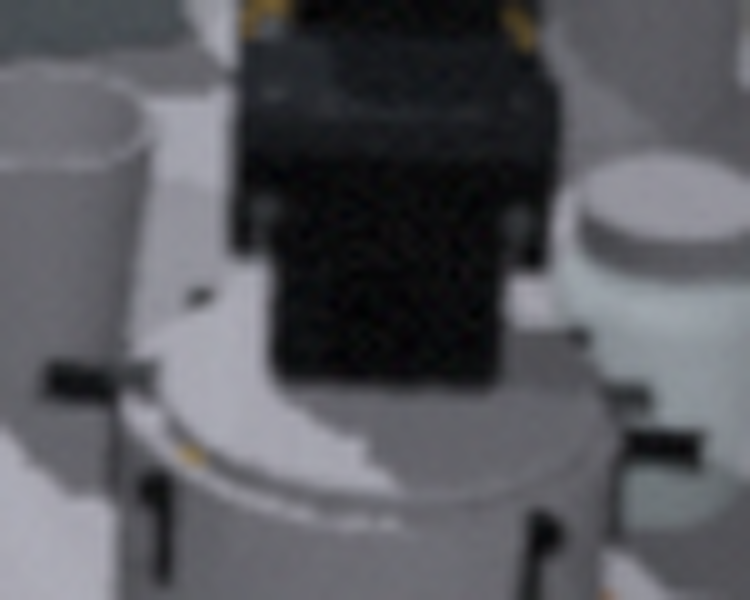

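Emit:
play_rows:
  motion:
    - [[0,0,0],[3,0,0],0.1]
    - [[0,0,0],[6,0,0],0.1]
    - [[0,0,0],[7,0,0],0.1]
    - [[0,0,0],[7,0,0],0.1]
    - [[0,0,0],[7,0,0],0.1]
    - [[0,0,0],[7,0,0],0.1]

```text
time_s: 23.15
position: [0.5999, -0.0008, 0.1514]
tcp_rot: [[0.003, 0.481, 0.876], [0.001, 0.876, -0.481], [-1.0, 0.002, 0.002]]
force: [0.7, 2.7, 5.3]
opening: 0.23
```

```bash
python3 -c "
from h import *
show()
s=cap('side');t=cap('top')
show()
crop(s,270,160,75,60,10,'s18.png'); cv2.imwrite('pics/s18f.png',s['img'])"
```

```text
23.15 [ 0.5999 -0.0008  0.1514] yaw 61.22 F [0.7 2.7 5.3] M [0.42 0.09 0.26] op 0.23 j [-10.8  33.2  89.8   0.1  56.8 -72. ]
23.25 [ 0.6    -0.0008  0.1515] yaw 61.22 F [0.7 3.2 4.7] M [0.45 0.07 0.32] op 0.226 j [-10.8  33.2  89.8   0.1  56.8 -72. ]
```

View pics/s18.png

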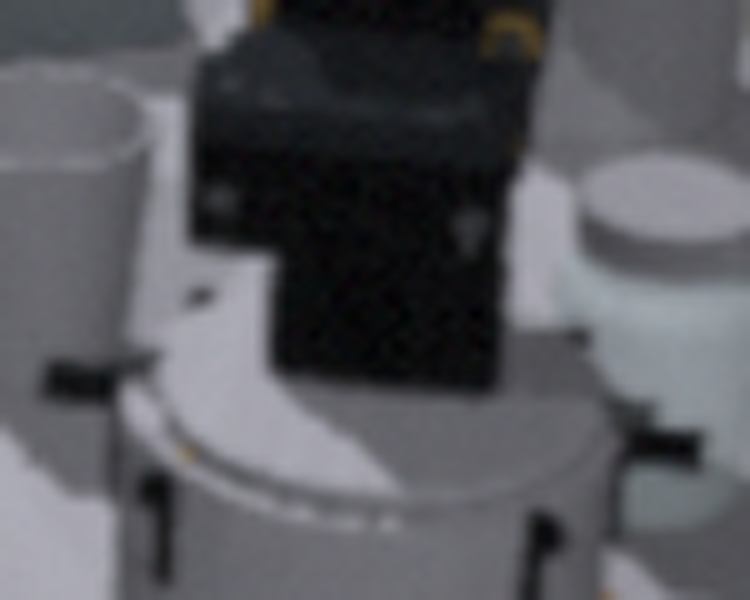

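View pics/s18f.png

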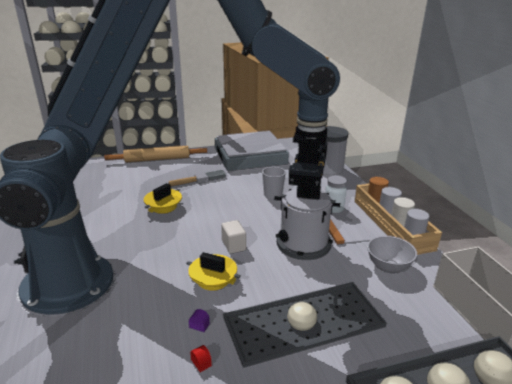

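Both tabs now sit beside the long ribs, at about (148,360) and (635,412) in the crop. The bystanders are where they were. I'll hold briefly and then hand in.

Emit:
play_rows:
  motion:
    - [[0,0,0],[0,0,0],0.1]
    - [[0,0,0],[0,0,0],0.1]
    - [[0,0,0],[0,0,0],0.1]
    - [[0,0,0],[0,0,0],0.1]

```text
time_s: 23.65
position: [0.6, -0.0008, 0.1514]
tcp_rot: [[0.003, 0.481, 0.876], [0.001, 0.876, -0.481], [-1.0, 0.002, 0.002]]
force: [-0.4, 3.4, 5.7]
opening: 0.225
```

```bash
python3 -c "
from h import *
show()
print(bot.hand_in())
show()"
```

```text
23.65 [ 0.6    -0.0008  0.1514] yaw 61.22 F [-0.4  3.4  5.7] M [0.38 0.1  0.35] op 0.225 j [-10.8  33.2  89.8   0.1  56.8 -72. ]
the job is handed in; nothing more can be done
None
the job is handed in; nothing more can be done
```

I put both offcuts in the mill's bowl, seated the steel lid in the mouth and turned it 45.9° clockwise. I handed in at 23.65 s with the gripper still holding the lid; hand-in reports no verdict.

**Last checks:**
- **Offcuts:** the top view, before the lid went on, showed both in the bowl.
- **Lid seating:** the tool stopped at z = 0.1514 m against about 0.152 m expected for a fully seated lid. At the end it was pushing down with about 8 N.
- **Half-way position:** the lid's tabs lined up with the long ribs. The ring angle can't be read directly; from the wrist turn, less the ring's play, I put it at about 0.75–0.80 rad.
- **Grip and stillness:** the fingers were closed on the handle at about 19.6 mm, and the pose stayed steady over the last 0.4 s.
- **Bystanders:** none looked moved in the last side view, though I did not measure their positions.

**Disagreements:**
- The lid touched the side lightly (about 4 N) on the way in, so I shifted it about 1 mm.
- The rib and gap readings put the mill's angle anywhere from about 13° to 21°. I used 17.5°, where the clearest ones agreed.

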